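# Draw the orange template from the leaning stack and clamp it in the tracing stand

### The job

Draw the orange template board up out of the stack leaning against the low wall, leaving the other boards leaning, and the toy figure standing, where they are. Stand it upright on the ledge of the tracing stand, tab up and leaning on the stand's back with the patterned face forward, and let go of it. Then slide the stand's jaw by its red post until the board is held snugly between jaw and side stop.

Things in the scene. Friction and masses are not known exactly. Their poses are not given: they have to be found in the camera images.
- board_orange: orange template board: plate 160 mm wide, 110 tall, 10 thick, with a grip tab (30 wide, 40 tall, as thick) on its top edge, in the middle (y = 0); 150 mm tall in all, 0.1 to 0.2 kg. Origin: middle of its bottom edge, mid-thickness; x out of its patterned front, y along the width, z up along the board. The one to move.
- board_blue: blue template board: plate 160 mm wide, 110 tall, 10 thick, with a grip tab (30 wide, 40 tall, as thick) on its top edge, centred at y = +60 mm; 150 mm tall in all, 0.1 to 0.2 kg. Origin: middle of its bottom edge, mid-thickness; x out of its patterned front, y along the width, z up along the board. Stays in the stack.
- board_green: green template board: plate 160 mm wide, 110 tall, 10 thick, with a grip tab (30 wide, 40 tall, as thick) on its top edge, centred at y = -60 mm; 150 mm tall in all, 0.1 to 0.2 kg. Origin: middle of its bottom edge, mid-thickness; x out of its patterned front, y along the width, z up along the board. Stays in the stack.
- board_white: white template board: plate 160 mm wide, 110 tall, 10 thick, with a grip tab (30 wide, 40 tall, as thick) on its top edge, centred at y = +60 mm; 150 mm tall in all, 0.1 to 0.2 kg. Origin: middle of its bottom edge, mid-thickness; x out of its patterned front, y along the width, z up along the board. Stays, frontmost in the stack.
- wall: low fixed wooden wall, 210 mm wide, 90 high; front face at its x = -20 mm, y along its width, z up; origin on the table. Four boards stand on the table before it, face to face, leaning back on it 15 degrees (tops towards its -x, the robot's side), in varying order; tabs rise clear above it and beside each other. White is frontmost, so orange always has a board leaning on it.
- stand: tracing stand, fixed: grey base 300 mm long, top at z = 15 mm, with aluminium back, lip and side stop. Origin on the table; x forward (pattern side), y along the ledge. Channel for the board's foot: x = -14 mm (foot of the back) to +14 mm (lip, 10 mm high). Back: leans 15 degrees to -x, 90 mm tall, y = -90 to +50 mm. Side stop: inner face at y = -90 mm, top at z = 65 mm.
- stand_seat (a point): where the orange board's origin lies when it is seated: foot against the back, edge against the side stop. Stand x = -9 mm, y = -10 mm, z = 16 mm; axes as the stand's.
- jaw (a joint): travel of the stand's sliding black jaw, m: 0 fully open, to 0.060, growing towards the stop (stand -y). Its face is at stand y = 115 mm minus the travel (x = -40 to +10 mm, up to z = 63 mm), so with the board against the stop it meets the board at 0.045. Friction about 2 N; stays where left.
- jaw_grip (a point): top centre of the jaw's red grip post, 108 mm above the table; the post is 20 mm in the stand's x by 16 mm in its y and stands 77 mm up from the jaw's low black foot. It lies at stand x = -15 mm, y = 165 mm minus the jaw's travel.
- figure: toy robot figure of red and yellow bricks, 122 mm tall, 102 mm wide, standing loose on the table; origin under its middle, z up. To be left standing.

How it is judged:
On the way, in this order (a step that is already met when the one before it is completed fails the run):
1. the orange board is drawn up out of the stack, its bottom edge more than 60 mm above the table (height (world z) of board_orange above 0.06 m), for 0.1 s.
2. the orange board stands on the stand's ledge leaning on its back, and has been let go (x of board_orange in the frame of stand between -0.02 and 0.02 m and z of board_orange in the frame of stand between 0.01 and 0.022 m and angle between board_orange's own z axis and vertical between 0.15 and 0.5 rad and angle between the y axis of board_orange and the y axis of stand, either way round below 0.2 rad and contact force between board_orange and the fingers below 0.1 N and linear speed of board_orange below 0.03 m/s), for 0.2 s.
At the end, for the whole second after the job is handed in: Orange board on the stand behind the lip, tab up, pattern forward, leaning back 9-29 deg, square within 4.5 deg, edge within 4 mm of the stop, jaw travel over 40.5 mm, at rest. Other boards at rest, under 34 deg from vertical, feet within 40 mm of start; figure upright within 50 mm of start (x of board_orange in the frame of stand between -0.02 and 0.02 m and z of board_orange in the frame of stand between 0.01 and 0.022 m and angle between board_orange's own z axis and vertical between 0.15 and 0.5 rad and angle between the y axis of board_orange and the y axis of stand, either way round below 0.08 rad and y of board_orange in the frame of stand between -0.0145 and -0.006 m and value of joint jaw above 0.0405 m and y of jaw_grip in the frame of board_orange above 0.05 m and linear speed of each of board_orange, board_blue, board_green, board_white below 0.02 m/s and angle between each of board_blue, board_green, board_white's own z axis and vertical below 0.6 rad and distance of each of board_blue, board_green, board_white from where it was at the start of the episode below 0.04 m and angle between figure's own z axis and vertical below 0.3 rad and distance of figure from where it was at the start of the episode below 0.05 m); the robot touches nothing.
It fails at once if another board of the stack is toppled (over 34 degrees from vertical), lifted or shoved (bottom edge more than 40 mm from its start) (angle between any of board_blue, board_green, board_white's own z axis and vertical above 0.6 rad or distance of any of board_blue, board_green, board_white from where it was at the start of the episode above 0.04 m).
It fails at once if the toy figure is knocked over or shoved more than 50 mm (angle between figure's own z axis and vertical above 0.5 rad or distance of figure from where it was at the start of the episode above 0.05 m).
It also fails if it takes over 64 s, if anything falls off the work surface, if the arm or the gripper's body presses on something with over 40 N, if the wrist force passes 120 N, or if a joint passes its speed limit or range.

### The arm

A 6-joint arm with a two-finger parallel gripper is mounted at the origin on the work surface. World frame = base frame: x ahead of the robot, y to its left, z up, the work surface at z = 0. Lengths are in m, angles in rad, forces in N, time in s.
With the tool pointing down it reaches from about 0.35 to 0.85 m from the base axis. Payload 8.1 kg.
Tool frame: the origin (TCP) lies on the centre line of the jaws, within the pads' length; the fingertips stand 22 mm ahead of it and the grasp point (between the pads) lies 3 mm ahead of it; z points along the fingers, y is the line along which they close (so a half turn about z gives the same grasp; the last joint's range is limited). The gripper opens to 93 mm and grips with 3 to 60 N. Pads are 15 mm wide; open, the fingers measure 128 mm over their backs; the gripper's body (75 mm by 188 mm) begins 65 mm behind the grasp point.
Start: joints at [-1.258, 0.13, 1.488, -0, 1.523, -0.085], TCP at [0.232, -0.553, 0.241] pointing down, gripper open.
Joint ranges: [-2.96, 2.96], [-0.89, 2.26], [0.02, 2.5], [-1.34, 4.48], [0, 2.73], [-2.66, 2.66]. Speed limits (rad/s): [2.39, 2.39, 2.79, 3.14, 3.14, 3.14].

### API

Orientations are given as a rotation vector (axis times angle).
In Python, from plant import robot gives the robot as it stands.
- The arm moves only by the shell command python3 inch.py 'ROWS' [FORCE]. ROWS is a JSON list of rows, 1 to 20 of them, each of 5 numbers: the finger opening in m, then dx, dy, dz in shares of the most that a row can go, 1 being 50 mm, then a turn about the tool's z in units of 0.05 rad; each row shifts and turns the commanded pose from where the row before left it, along the tool's axes as they then stand; what a row does not reach is not made up. A row lasts 1/10 s, in which the tool goes at most 0.05 m and 0.15 rad, less where a joint would pass 70% of its speed; a pose out of reach is approached as far as the arm can. The fingers move at their own pace and stop on an object; FORCE is the grip in N (left out, the last holds). Time passes only in rows, so rows that do not move let the fingers close. It prints the time, the measured TCP pose, the force, the opening and the grip force at its end. Input that does not fit is refused with a message, and nothing moves.
- robot.read_state(): the state, without advancing time (a new reading comes with each control period).
- robot.read_camera(name): name is "scene" or "side" or "wrist"; returns a dict with "image" (400x640x3 uint8, red, green, blue), "fx", "fy", "cx", "cy" (pixels), "R" (3x3) and "t" (3): a world point X has camera coordinates R X + t. Camera axes: x right, y down, z forward; pixel columns grow to the right and rows downward; lengths in m; the calibration is good to about 2 mm. A picture is of the moment at which its call begins. There is no depth.
- robot.close_job(): hands the job in; it is judged then, once.
The state is a dict: "t": time; "q": joint angles; "dq": joint speeds; "joint_torque": joint torques, N m; "tool_pos": TCP position; "orientation": TCP orientation; "force": force on the tool from outside, world axes, zero at the start; "wrist_torque": the same for the moment, N m; "opening": finger opening in m; "gripper_force": force on a finger pad.
Only numpy, scipy, OpenCV 4.12 (cv2) and the standard library are available. Lean on these libraries where they do the work, as an engineer would, in place of code of your own. Each camera call takes 0.05 s, during which the arm holds its last target. There are 200 camera calls.

## Working session

There is one attempt and no reset: what is moved stays moved. The work goes in short steps, Python scripts to look and compute and a shell command to move; the robot and the scene stay as the last step left them, time stands still between calls to the robot, and variables do not carry over. Pictures are saved under pics/ and viewed, at most 12 in all, crops included, and the job is handed in when it is done.

```bash
ls; mkdir -p pics; cat > h.py <<'E'
import numpy as np,cv2,json
from plant import robot
def snap(n,f):
    c=robot.read_camera(n); cv2.imwrite(f'pics/{f}.png',c['image'][:,:,::-1])
    np.savez(f'pics/{f}.npz',**{k:np.array(c[k]) for k in('fx','fy','cx','cy','R','t')}); return c
def P(f):
    c=np.load(f'pics/{f}.npz');K=np.array([[c['fx'],0,c['cx']],[0,c['fy'],c['cy']],[0,0,1]],float)
    return K@np.c_[c['R'],c['t'].reshape(3)]
def tri(*obs):
    A=[]
    for f,u,v in obs:
        p=P(f);A+=[u*p[2]-p[0],v*p[2]-p[1]]
    A=np.array(A);A/=np.linalg.norm(A[:,:3],axis=1)[:,None]
    x,*_=np.linalg.lstsq(A[:,:3],-A[:,3],rcond=None)
    return x,np.abs(A[:,:3]@x+A[:,3]).max()
def atz(f,u,v,z):
    p=P(f);A=np.array([u*p[2]-p[0],v*p[2]-p[1]])
    return np.linalg.solve(A[:,:2],-A[:,3]-A[:,2]*z)
def proj(f,X):
    y=P(f)@np.r_[X,1];return y[:2]/y[2]
E
python3 - <<'E'
from h import *
for n in('scene','side','wrist'):
    snap(n,n+'0')
    c=np.load(f'pics/{n}0.npz');print(n,c['fx'],-c['R'].T@c['t'])
a=[cv2.imread(f'pics/{n}0.png') for n in('scene','side')]
E
```

```text
inch.py
pics
plant.py
scene 476.985514150617 [ 1.26461016 -0.42923646  1.09248151]
side 495.80909254992605 [ 0.33091484 -0.7066401   0.89786464]
wrist 328.0297804349872 [ 0.29427248 -0.52640974  0.38451241]
```

View pics/scene0.png

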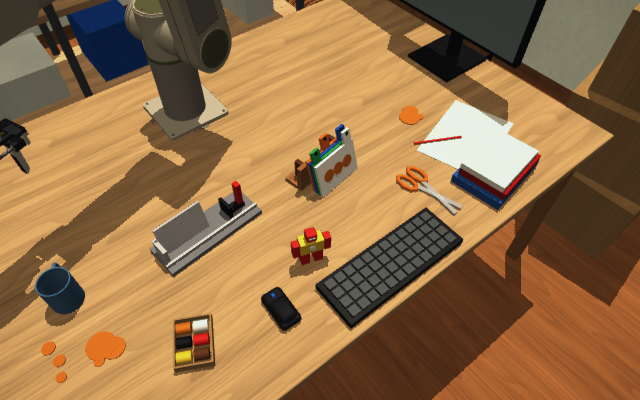

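View pics/side0.png

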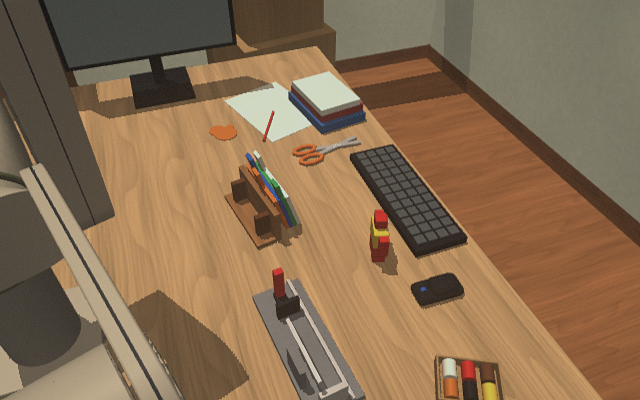

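The scene view has the stack at about (330,165), the stand from (160,250) to (260,205), the red post at (237,185) and the figure at (311,245). The side view has the stack at (265,195) and the stand's post at (279,270). I'll enlarge these.

```bash
python3 - <<'E'
from h import *
s,d=[cv2.imread(f'pics/{n}0.png') for n in('scene','side')]
def crop(i,x,y,w,h,k):
    o=cv2.resize(i[y:y+h,x:x+w],None,fx=k,fy=k,interpolation=cv2.INTER_CUBIC)
    for j in range(0,w,10): cv2.line(o,(j*k,0),(j*k,6),(255,255,255),1); cv2.putText(o,str(x+j),(j*k,18),0,.35,(255,255,255))
    for j in range(0,h,10): cv2.line(o,(0,j*k),(6,j*k),(255,255,255),1); cv2.putText(o,str(y+j),(8,j*k+4),0,.35,(255,255,255))
    return o
cv2.imwrite('pics/a.png',np.hstack([crop(s,280,115,80,90,5),crop(d,225,145,80,90,5)]))
cv2.imwrite('pics/b.png',np.hstack([crop(s,145,175,125,145,3),crop(d,248,255,125,145,3)]))
E
```

```text
(no output)
```

View pics/a.png

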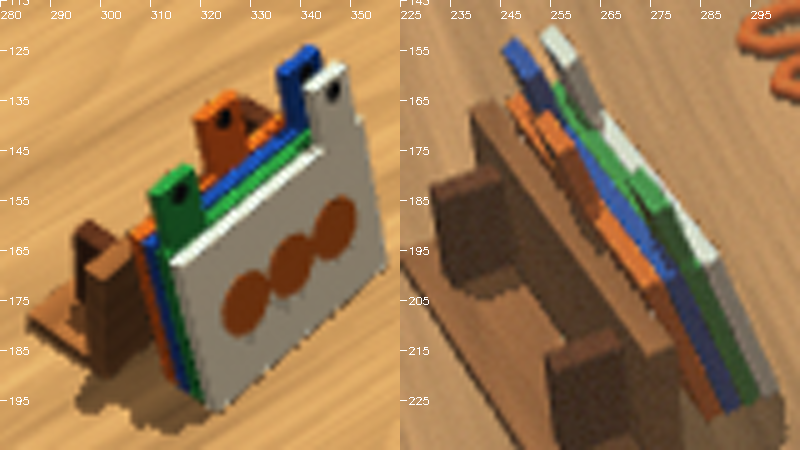

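View pics/b.png

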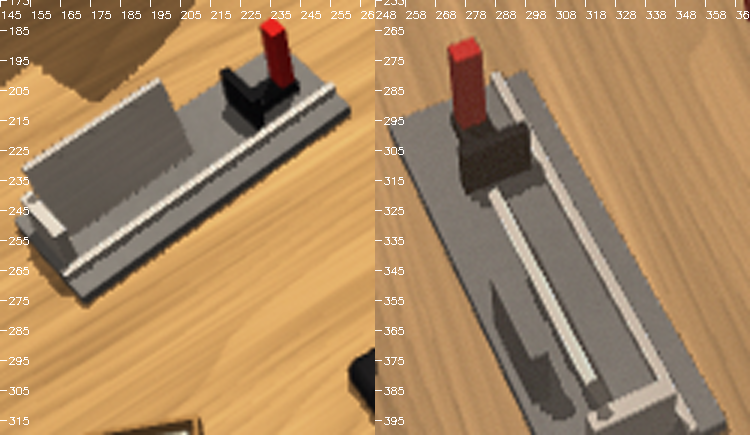

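The crops show the order from the wall outward as orange (rearmost), blue, green, white. I've read off the corners, and I'll fit the stack and stand poses to them.

```bash
cat > fit.py <<'E'
from h import *
from scipy.optimize import least_squares
C,S=np.cos(np.pi/12),np.sin(np.pi/12)
def T(p,x): return np.array([p[0]+np.cos(p[2])*x[0]-np.sin(p[2])*x[1],p[1]+np.sin(p[2])*x[0]+np.cos(p[2])*x[1],x[2]])
def B(k,n,y,z): # board k in stack, n normal offset, along y, z up board -> frame of orange foot
    return np.array([k*.01035+n*C-z*S,y,.0013+n*S+z*C])
def fit(obs,p0,nm):
    f=lambda p:np.concatenate([proj(c,T(p,x))-np.array(uv) for c,uv,x in obs])
    r=least_squares(f,p0,loss='soft_l1');print(nm,r.x.round(4));print(r.fun.reshape(-1,2).round(1).tolist());return r.x
s,d='scene0','side0'
h=.005
if __name__=='__main__':
    st=[(s,(314.4,168),B(3,h,-.08,.11)),(s,(323.4,197),B(3,h,-.08,0)),(s,(357,168.5),B(3,h,.08,0)),(s,(351.6,139),B(3,h,.08,.11)),
     (d,(288.6,196.6),B(3,h,-.08,.11)),(d,(300.6,223.4),B(3,h,-.08,0)),
     (s,(319.2,138),B(0,h,-.015,.15)),(s,(327.6,133.5),B(0,-h,.015,.15)),(d,(260.2,172.8),B(0,h,-.015,.15)),
     (d,(287,228.6),B(0,-h,-.08,0)),(d,(273,203),B(0,-h,-.08,.11)),(s,(307,162.6),B(0,h,-.08,.11))]
    p=fit(st,[.6,0,0],'orange')
    sd=[(s,(153.3,230),(-.0373,-.09,.102)),(s,(198.3,201.7),(-.0373,.05,.102)),(s,(209,225.7),(-.014,.05,.015)),
     (d,(287.3,318.3),(-.0373,.05,.102)),(d,(319.7,381.7),(-.0373,-.09,.102)),(s,(236.7,184.3),(-.015,.165,.108)),(d,(277.3,271),(-.015,.165,.108))]
    q=fit(sd,[.4,-.3,0],'stand')
    print('post top tri',tri((s,236.7,184.3),(d,277.3,271)))
    print('orange tab tri',tri((s,319.2,138),(d,260.2,172.8)),'model',T(p,B(0,h,-.015,.15)))
    print('tab centre',T(p,B(0,0,0,.15)),'seat',T(q,(-.009,-.01,.016)))
    print('figure',atz(s,311,258,0))
    from scipy.spatial.transform import Rotation as R
    z=robot.read_state();print(z['tool_pos'],R.from_rotvec(z['orientation']).as_matrix().round(3).tolist(),z['t'])
E
python3 fit.py
```

```text
orange [0.5466 0.2009 0.141 ]
[[-0.0, -0.1], [-2.2, 0.4], [-0.0, -0.3], [0.7, -0.2], [0.4, -1.0], [0.2, -0.4], [0.6, 0.8], [-3.0, -1.1], [0.3, -0.1], [-0.7, 0.7], [0.3, -1.0], [-0.6, -0.4]]
stand [ 0.5042 -0.2378  0.0761]
[[-3.0, 0.5], [-1.2, -0.5], [-1.3, -0.2], [1.2, -1.3], [0.0, -0.1], [0.3, -2.1], [-0.0, -3.5]]
post top tri (array([ 0.47577492, -0.07606591,  0.09910403]), np.float64(0.0001276676814305211))
orange tab tri (array([0.51367792, 0.17983739, 0.14931233]), np.float64(0.0006083003480017446)) model [0.51510296 0.18122589 0.14748297]
tab centre [0.50821265 0.195398   0.14618887] seat [ 0.49602751 -0.24850208  0.016     ]
figure [ 0.73660601 -0.02225602]
[ 0.23229969 -0.55275196  0.23982453] [[0.922, 0.387, -0.0], [0.387, -0.922, 0.001], [0.0, -0.001, -1.0]] 0.15
```

Careful with the scale: shifts go in shares of 50 mm and turns go in units of 0.05 rad. That gives: 0.031 m is 0.62, -0.025 m is -0.5, 0.107 rad is 2.14.

```bash
python3 inch.py '[[0.09,0.62,-0.5,-0.22,0],[0.09,0.62,-0.5,-0.22,0],[0.09,0.62,-0.5,-0.22,0],[0.09,0.62,-0.5,-0.22,0],[0.09,0.62,-0.5,-0.22,0],[0.09,0.62,-0.5,-0.22,0],[0.09,0.62,-0.5,-0.22,0],[0.09,0.62,-0.5,-0.22,0],[0.09,0.62,-0.5,-0.22,0],[0.09,0.62,-0.5,-0.22,0],[0.09,0,0,0,2.14],[0.09,0,0,0,2.14],[0.09,0,0,0,2.14],[0.09,0,0,0,0],[0.09,0,0,0,0]]'; python3 - <<'E'
from h import *
c=snap('wrist','w1');print(np.array(c['R']).round(2).tolist(),robot.read_state()['tool_pos'])
print(proj('w1',(.476,-.076,.1)),proj('w1',(.508,.195,.146)))
E
```

```text
t: 1.65
tool_pos: [0.4213, -0.2025, 0.3504]
orientation: [-3.139, -0.126, 0.001]
force: [-0.3, 0.1, -0.6]
opening: 0.0902
gripper_force: 0.0
[[0.08, -1.0, -0.0], [-0.97, -0.08, 0.24], [-0.24, -0.02, -0.97]] [ 0.4213033  -0.2026184   0.35048134]
[214.3802003  112.97316032] [-72.80856756  58.16955791]
```

View pics/w1.png

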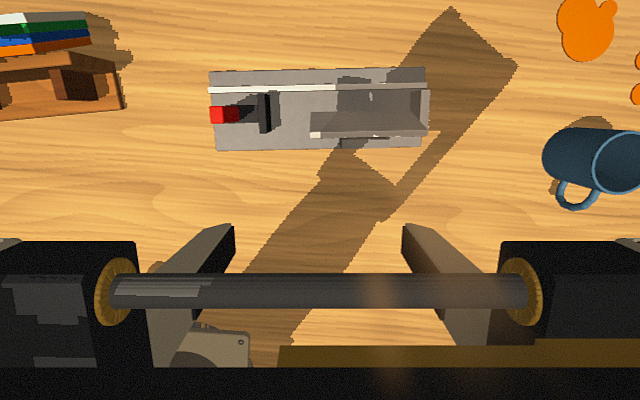

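The wrist view from above shows the post top at about (217,115), the back's top edge running from (310,136) to (430,136), and the base's left corners at (208,72) and (218,151). Next I'll take one view near the stand's middle and one above the stack.

Scaled: -0.039 m is -0.78, 0.005 m is 0.1.

```bash
python3 inch.py '[[0.09,0.1,-0.78,0.06,0],[0.09,0.1,-0.78,0.06,0],[0.09,0.1,-0.78,0.06,0],[0.09,0,0,0,0],[0.09,0,0,0,0]]'>/dev/null; python3 -c "
from h import *
snap('wrist','w2')"
python3 inch.py '[[0.09,0.1,-0.78,0.06,0],[0.09,0.1,-0.78,0.06,0],[0.09,0.1,-0.78,0.06,0],[0.09,0.1,-0.78,0.06,0],[0.09,0.1,-0.78,0.06,0],[0.09,0.1,-0.78,0.06,0],[0.09,0.1,-0.78,0.06,-1.22],[0.09,0,0,0,0],[0.09,0,0,0,0]]'; python3 - <<'E'
from h import *
snap('wrist','w3')
print(proj('w2',(.476,-.076,.1)),proj('w3',(.508,.195,.146)))
def crop(f,x,y,w,h,k):
    i=cv2.imread(f'pics/{f}.png');o=cv2.resize(i[y:y+h,x:x+w],None,fx=k,fy=k,interpolation=cv2.INTER_CUBIC)
    for j in range(0,w,10): cv2.line(o,(j*k,0),(j*k,6),(255,255,255),1); cv2.putText(o,str(x+j),(j*k,18),0,.35,(255,255,255))
    for j in range(0,h,10): cv2.line(o,(0,j*k),(6,j*k),(255,255,255),1); cv2.putText(o,str(y+j),(8,j*k+4),0,.35,(255,255,255))
    return o
a,b=proj('w2',(.48,-.15,.05)),proj('w3',(.508,.195,.12))
cv2.imwrite('pics/c.png',np.vstack([crop('w2',max(0,int(a[0])-133),max(0,int(a[1])-50),266,100,3),crop('w3',max(0,int(b[0])-133),max(0,int(b[1])-50),266,100,3)]))
E
```

```text
t: 3.15
tool_pos: [0.4418, 0.1895, 0.3203]
orientation: [3.133, 0.217, -0.001]
force: [0.2, -0.5, 0.3]
opening: 0.0902
gripper_force: 0.0
[314.41874723 126.83519023] [322.22529046 111.45607098]
```

View pics/c.png

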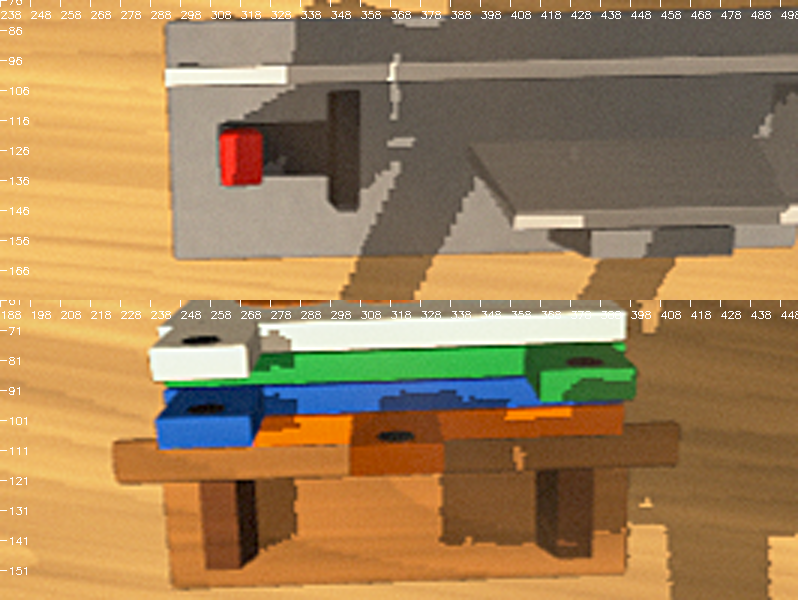

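The wrist views give the post top at about (318,128) in w2 and the orange tab's rear top corners at (304.3,119) and (335.3,118.3) in w3. The blue tab is left of it at (240–272,110) and the green tab right of it at (369–400,95). I'll refit with these.

```bash
cat > fit2.py <<'E'
from fit import *
a,b='w2','w3'
st=[(s,(319.2,138),B(0,h,-.015,.15)),(d,(260.2,172.8),B(0,h,-.015,.15)),
 (s,(314.4,168),B(3,h,-.08,.11)),(d,(288.6,196.6),B(3,h,-.08,.11)),(s,(357,168.5),B(3,h,.08,0)),
 (b,(304.3,119),B(0,-h,.015,.15)),(b,(335.3,118.3),B(0,-h,-.015,.15)),
 (b,(240.3,110),B(1,-h,.075,.15)),(b,(272.3,109.7),B(1,-h,.045,.15)),(b,(369,95),B(2,-h,-.045,.15)),(b,(399.7,94),B(2,-h,-.075,.15)),
 (b,(238.7,88),B(3,-h,.075,.15)),(b,(271,87.7),B(3,-h,.045,.15))]
p=fit(st,[.54,.2,.14],'orange')
sd=[(s,(153.3,230),(-.0373,-.09,.102)),(s,(198.3,201.7),(-.0373,.05,.102)),(s,(209,225.7),(-.014,.05,.015)),
 (d,(287.3,318.3),(-.0373,.05,.102)),(d,(319.7,381.7),(-.0373,-.09,.102)),(s,(236.7,184.3),(-.015,.165,.108)),(d,(277.3,271),(-.015,.165,.108)),
 ('w1',(217,115),(-.015,.165,.108)),('w1',(310,135),(-.0373,.05,.102)),(a,(318,128.3),(-.015,.165,.108)),(a,(408.7,147.7),(-.0373,.05,.102)),(a,(394,126),(-.014,.05,.015)),
 ('w1',(430,135),(-.0373,-.09,.102))]
q=fit(sd,[.5,-.24,.076],'stand')
print('post tri',tri((s,236.7,184.3),(d,277.3,271),('w1',217,115),(a,318,128.3)),T(q,(-.015,.165,.108)))
print('back corner tri',tri((s,198.3,201.7),(d,287.3,318.3),('w1',310,135),(a,408.7,147.7)),T(q,(-.0373,.05,.102)))
print('back corner2 tri',tri((s,153.3,230),(d,319.7,381.7),('w1',430,135)),T(q,(-.0373,-.09,.102)))
print('tab centre z=.13',T(p,B(0,0,0,.13)),'tab top',T(p,B(0,0,0,.15)),'seat',T(q,(-.009,-.01,.016)))
E
python3 fit2.py
```

```text
orange [0.5437 0.2031 0.1673]
[[0.5, 0.1], [-0.8, -0.3], [0.5, -0.7], [-0.3, -1.7], [-0.4, -1.7], [0.3, 0.6], [0.7, 0.4], [0.4, 0.4], [0.1, -0.3], [-1.3, 0.0], [0.1, 0.0], [0.1, -0.5], [-0.0, -1.3]]
stand [ 0.5018 -0.238   0.0758]
[[-3.5, -0.1], [-1.7, -1.1], [-1.8, -0.7], [-0.0, -0.8], [-1.3, 0.5], [-0.3, -2.6], [-1.1, -3.1], [-5.9, -0.6], [1.4, -1.0], [-4.9, 0.2], [2.9, 0.4], [1.7, -1.4], [-0.2, -0.6]]
post tri (array([ 0.47514791, -0.07840905,  0.10054613]), np.float64(0.002530775438136429)) [ 0.47437053 -0.07465846  0.108     ]
back corner tri (array([ 0.46060745, -0.18874591,  0.09570127]), np.float64(0.0015199541414611523)) [ 0.4608476  -0.19101748  0.102     ]
back corner2 tri (array([ 0.47334984, -0.32790215,  0.09998296]), np.float64(0.0047715015515778225)) [ 0.4714547  -0.33061508  0.102     ]
tab centre z=.13 [0.51056863 0.19747548 0.12687036] tab top [0.50546451 0.19661359 0.14618887] seat [ 0.49361216 -0.24870087  0.016     ]
```

```bash
python3 inch.py '[[0.042,0,0,0,-0.58],[0.042,0.45,0.02,0.6,0],[0.042,0.45,0.02,0.6,0],[0.042,0.446,0.034,0.6,0],[0.042,0,0,0.6,0],[0.042,0,0,0,0],[0.042,0,0,0,0],[0.042,0,0,0,0]]' 30; python3 - <<'E'
from fit2 import *
from scipy.spatial.transform import Rotation as R
z=robot.read_state();M=R.from_rotvec(z['orientation']).as_matrix();print(M.round(3).tolist(),M.T@(np.array([.509,.197,.136])-z['tool_pos']))
snap('wrist','w4')
f=lambda v:np.concatenate([proj(c,T(v,np.array(x)-[0,v[3]*(abs(x[2]-.108)<1e-6),0]))-np.array(uv) for c,uv,x in sd])
r=least_squares(f,[*q,0],loss='soft_l1');print('stand+jaw',r.x.round(4));print(r.fun.reshape(-1,2).round(1).tolist())
for X in (B(0,-h,.015,.15),B(0,-h,-.015,.15),B(1,-h,.045,.15),B(2,-h,-.045,.15)):print(proj('w4',T(p,X)))
i=cv2.imread('pics/w4.png');cv2.imwrite('pics/d.png',cv2.resize(i[0:300,160:480],None,fx=2,fy=2))
E
```

```text
t: 4.0
tool_pos: [0.5094, 0.1973, 0.2032]
orientation: [-3.13, -0.261, -0.005]
force: [1.9, 1.3, 0.3]
opening: 0.042
gripper_force: 0.0
orange [0.5437 0.2031 0.1673]
[[0.5, 0.1], [-0.8, -0.3], [0.5, -0.7], [-0.3, -1.7], [-0.4, -1.7], [0.3, 0.6], [0.7, 0.4], [0.4, 0.4], [0.1, -0.3], [-1.3, 0.0], [0.1, 0.0], [0.1, -0.5], [-0.0, -1.3]]
stand [ 0.5018 -0.238   0.0758]
[[-3.5, -0.1], [-1.7, -1.1], [-1.8, -0.7], [-0.0, -0.8], [-1.3, 0.5], [-0.3, -2.6], [-1.1, -3.1], [-5.9, -0.6], [1.4, -1.0], [-4.9, 0.2], [2.9, 0.4], [1.7, -1.4], [-0.2, -0.6]]
post tri (array([ 0.47514791, -0.07840905,  0.10054613]), np.float64(0.002530775438136429)) [ 0.47437053 -0.07465846  0.108     ]
back corner tri (array([ 0.46060745, -0.18874591,  0.09570127]), np.float64(0.0015199541414611523)) [ 0.4608476  -0.19101748  0.102     ]
back corner2 tri (array([ 0.47334984, -0.32790215,  0.09998296]), np.float64(0.0047715015515778225)) [ 0.4714547  -0.33061508  0.102     ]
tab centre z=.13 [0.51056863 0.19747548 0.12687036] tab top [0.50546451 0.19661359 0.14618887] seat [ 0.49361216 -0.24870087  0.016     ]
[[0.986, 0.166, 0.003], [0.166, -0.986, 0.001], [0.003, -0.0, -1.0]] [-0.00065315  0.00028925  0.06719668]
stand+jaw [ 0.5019 -0.2364  0.0779  0.008 ]
[[-2.9, -0.3], [-1.2, -1.4], [-1.3, -1.0], [-0.3, -1.5], [-1.5, -0.4], [-2.2, -1.5], [-0.1, -0.9], [-0.4, -0.5], [0.0, -1.0], [0.6, 0.4], [1.5, 0.3], [0.5, -1.4], [-1.5, -0.9]]
[296.13568728 230.36050036]
[341.79026563 230.2913547 ]
[249.67687214 215.40176374]
[389.04780122 199.79195678]
```

View pics/d.png

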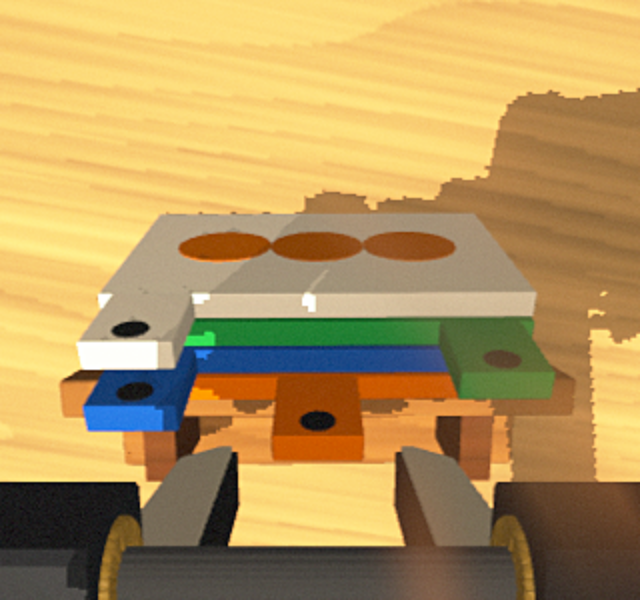

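The orange tab's rear corners at (296.5,229.5) and (341,230) match the prediction to about 1 px, and the gaps to the blue and green tabs are clear. I'll descend and grip.

Scaled: -0.0006 m is -0.012, 0.02 m is 0.4.

```bash
python3 inch.py '[[0.042,-0.012,0,0.4,0],[0.042,0,0,0.4,0],[0.042,0,0,0.3,0],[0.042,0,0,0.24,0],[0.042,0,0,0,0],[0.042,0,0,0,0]]' 30;python3 inch.py '[[0.02,0,0,0,0],[0.02,0,0,0,0],[0.02,0,0,0,0],[0.02,0,0,0,0],[0.02,0,0,0,0]]' 40
```

```text
t: 4.65
tool_pos: [0.508, 0.1976, 0.1342]
orientation: [-3.131, -0.262, -0.001]
force: [-0.0, -0.0, 0.5]
opening: 0.0419
gripper_force: 0.0
t: 5.15
tool_pos: [0.5084, 0.1976, 0.1346]
orientation: [-3.13, -0.262, -0.003]
force: [0.3, -0.6, 5.9]
opening: 0.0298
gripper_force: 40.0
```

Scaled: -0.0097 m is -0.194, -0.0026 m is -0.052.

```bash
python3 inch.py '[[0.02,-0.052,0,-0.194,0],[0.02,-0.052,0,-0.194,0],[0.02,-0.052,0,-0.194,0],[0.02,-0.052,0,-0.194,0],[0.02,-0.052,0,-0.194,0]]'; python3 inch.py '[[0.02,-0.052,0,-0.194,0],[0.02,-0.052,0,-0.194,0],[0.02,-0.052,0,-0.194,0],[0.02,-0.052,0,-0.194,0],[0.02,-0.052,0,-0.194,0],[0.02,-0.052,0,-0.194,0],[0.02,-0.052,0,-0.194,0],[0.02,-0.052,0,-0.194,0],[0.02,-0.052,0,-0.194,0],[0.02,-0.052,0,-0.194,0],[0.02,-0.052,0,-0.194,0],[0.02,-0.08,0,-0.194,0],[0.02,-0.08,0,-0.3,0],[0.02,0,0,-0.3,0],[0.02,0,0,0,0],[0.02,0,0,0,0]]'; python3 - <<'E'
from h import *
a=snap('scene','s5')['image'];b=snap('side','d5')['image']
c=np.hstack([cv2.resize(a[70:210,260:400],(400,400)),cv2.resize(b[60:240,180:360],(400,400))]);cv2.imwrite('pics/e.png',c[:,:,::-1])
E
```

```text
t: 5.65
tool_pos: [0.4951, 0.1954, 0.1824]
orientation: [-3.131, -0.262, -0.001]
force: [4.8, 0.7, -4.2]
opening: 0.03
gripper_force: 40.0
t: 7.25
tool_pos: [0.4592, 0.1894, 0.3291]
orientation: [-3.13, -0.262, -0.002]
force: [-0.3, 0.4, -1.9]
opening: 0.0294
gripper_force: 40.0
```

View pics/e.png

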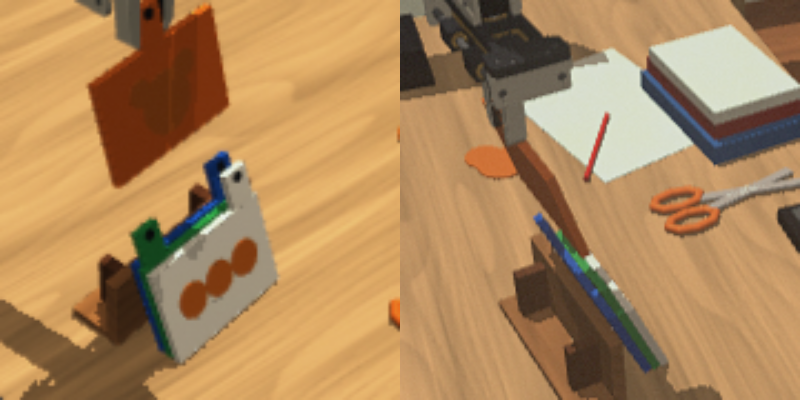

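The board is clear of the stack, and the other three still lean with the figure out of the way. In the scene crop, the orange corners are at (90,88), (118,187), (228,103) and (213,7). From these I'll estimate its tilt in the grip.

```bash
python3 - <<'E'
from fit import *
z=robot.read_state();g=np.array(z['tool_pos'])-[0,0,.003]
k=140/400
ob=[((260+90*k,70+88*k),(-.08,.11)),((260+118*k,70+187*k),(-.08,0)),((260+228*k,70+103*k),(.08,0)),((260+213*k,70+7*k),(.08,.11))]
def X(v,y,w):
    a=v[0];w=w-v[1];x=np.array([h*np.cos(a)-w*np.sin(a),y+v[2],h*np.sin(a)+w*np.cos(a)]);r=T([g[0],g[1],.167],x);r[2]+=g[2];return r
f=lambda v:np.concatenate([proj('s5',X(v,*yw))-np.array(uv) for uv,yw in ob])
r=least_squares(f,[.26,.136,0]);print('tilt,gripz,y',r.x,r.fun.round(1),np.sqrt(np.diag(np.linalg.inv(r.jac.T@r.jac))))
E
```

```text
tilt,gripz,y [0.24895402 0.1389956  0.0032359 ] [ 1.1 -0.4 -0.2  0.4 -0.2  0.8 -0.8 -0.6] [0.03017468 0.00238618 0.00272414]
```

Scaled: 0.024 m is 0.48, 0.012 m is 0.24, 0.045 rad is 0.9.

```bash
python3 inch.py '[[0.02,0,0,0,0.9],[0.02,0,0,0,0.88],[0.02,-0.016,0.24,0,0],[0.02,-0.032,0.48,0,0],[0.02,-0.032,0.48,0,0],[0.02,-0.032,0.48,0,0],[0.02,-0.032,0.48,0,0],[0.02,-0.032,0.48,0,0],[0.02,-0.032,0.48,0,0],[0.02,-0.032,0.48,0,0],[0.02,-0.032,0.48,0,0],[0.02,-0.032,0.48,0,0],[0.02,-0.032,0.48,0,0],[0.02,-0.032,0.48,0,0],[0.02,-0.032,0.48,0,0],[0.02,-0.032,0.48,0,0],[0.02,-0.032,0.48,0,0],[0.02,-0.032,0.48,0,0],[0.02,-0.032,0.48,0,0],[0.02,-0.032,0.48,0,0]]'; python3 inch.py '[[0.02,-0.02,0.24,0,0],[0.02,0,0,0.4,0],[0.02,0,0,0.6,0],[0.02,0,0,0.6,0],[0.02,0,0,0.2,0],[0.02,0,0,0,0],[0.02,0,0,0,0]]'; python3 - <<'E'
from h import *
from scipy.spatial.transform import Rotation as R
z=robot.read_state();M=R.from_rotvec(z['orientation']).as_matrix();print(M.round(3).tolist(),M.T@(np.array([.4647,-.2433,.1518])-z['tool_pos']))
a=snap('scene','s6')['image'];b=snap('side','d6')['image']
c=np.hstack([cv2.resize(a[150:310,120:280],(400,400),interpolation=2),cv2.resize(b[220:400,220:400],(400,400),interpolation=2)]);cv2.imwrite('pics/f.png',c[:,:,::-1])
E
```

```text
t: 9.35
tool_pos: [0.4627, -0.2332, 0.3279]
orientation: [-3.139, -0.124, 0.002]
force: [0.7, -0.1, -1.2]
opening: 0.0297
gripper_force: 40.0
t: 10.05
tool_pos: [0.4638, -0.2439, 0.2399]
orientation: [3.138, 0.123, 0.002]
force: [0.5, -0.4, -1.9]
opening: 0.0296
gripper_force: 40.0
[[0.997, 0.078, 0.001], [0.078, -0.997, -0.001], [0.001, 0.001, -1.0]] [ 0.00080046 -0.00056735  0.0880683 ]
```

View pics/f.png

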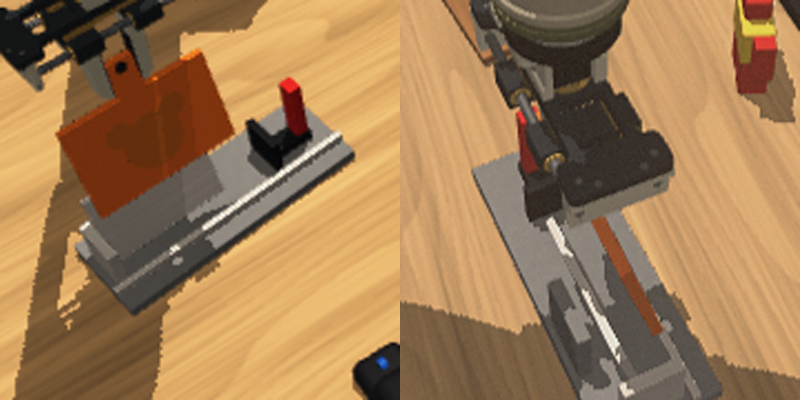

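The board hangs squarely over the channel: its foot runs from (104,218) to (235,131) in the scene crop, and the side crop shows it between the back's top edge and the lip. I'll lower it.

Scaled: 0.02 m is 0.4, 0.015 m is 0.3.

```bash
python3 inch.py '[[0.02,0.016,-0.012,0.4,0],[0.02,0,0,0.4,0],[0.02,0,0,0.4,0],[0.02,0,0,0.3,0],[0.02,0,0,0.1,0],[0.02,0,0,0,0],[0.02,0,0,0,0]]'; python3 inch.py '[[0.02,0,0,0.06,0],[0.02,0,0,0,0],[0.02,0,0,0,0]]';python3 inch.py '[[0.02,0,0,0.06,0],[0.02,0,0,0,0],[0.02,0,0,0,0]]'
```

```text
t: 10.85
tool_pos: [0.4649, -0.2434, 0.1598]
orientation: [3.138, 0.122, 0.002]
force: [-0.7, 0.2, -1.2]
opening: 0.03
gripper_force: 40.0
t: 11.15
tool_pos: [0.4644, -0.2431, 0.1559]
orientation: [3.139, 0.122, 0.001]
force: [0.4, 0.6, -2.6]
opening: 0.0297
gripper_force: 40.0
t: 11.45
tool_pos: [0.4641, -0.2429, 0.1523]
orientation: [-3.139, -0.122, 0.0]
force: [-0.2, -0.7, -1.9]
opening: 0.03
gripper_force: 40.0
```

Scaled: 0.002 m is 0.04.

```bash
python3 inch.py '[[0.02,0,0,0.04,0],[0.02,0,0,0,0],[0.02,0,0,0,0]]';python3 inch.py '[[0.02,0,0,0.04,0],[0.02,0,0,0,0],[0.02,0,0,0,0]]'
```

```text
t: 11.75
tool_pos: [0.4642, -0.2429, 0.1504]
orientation: [-3.139, -0.122, 0.0]
force: [-0.9, 0.4, -1.7]
opening: 0.0296
gripper_force: 40.0
t: 12.05
tool_pos: [0.4646, -0.2433, 0.1496]
orientation: [3.139, 0.122, 0.001]
force: [-2.3, 0.3, 5.1]
opening: 0.0297
gripper_force: 40.0
```

Force shows the foot on the ledge at the expected height. I'll release and back off upward.

```bash
python3 inch.py '[[0.04,0,0,0,0],[0.045,0,0,0,0],[0.05,0,0,0,0],[0.05,0,0,0,0],[0.05,0,0,-0.2,0],[0.05,0,0,-0.4,0],[0.05,0,0,-0.8,0],[0.05,0,0,-0.8,0],[0.05,0,0,0,0],[0.05,0,0,0,0]]'; python3 - <<'E'
from h import *
a=snap('scene','s7')['image'];b=snap('side','d7')['image'];w=snap('wrist','w7')['image']
c=np.hstack([cv2.resize(a[150:310,120:280],(400,400),interpolation=2),cv2.resize(b[220:400,220:400],(400,400),interpolation=2)]);c=np.vstack([c,cv2.resize(w[:160],(800,200))])
cv2.imwrite('pics/g.png',c[:,:,::-1])
E
```

```text
t: 13.05
tool_pos: [0.465, -0.2435, 0.2605]
orientation: [3.137, 0.122, 0.005]
force: [-0.0, -0.5, -0.1]
opening: 0.0499
gripper_force: 0.0
```

View pics/g.png

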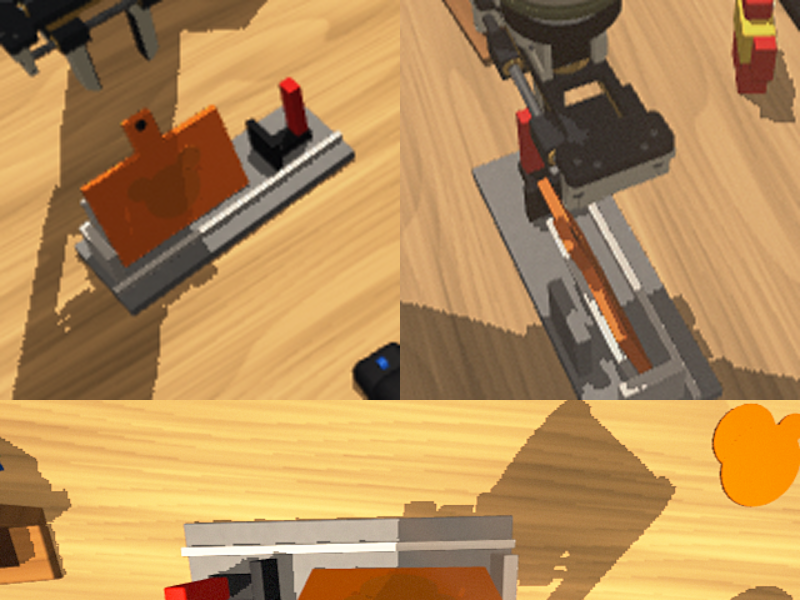

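The board leans on the back behind the lip near the stop, and has been let go. Its left edge at (82,187)–(122,265) lies by the stop. Now I'll grip the jaw's post.

Scaled: -0.0203 m is -0.406, 0.0028 m is 0.056.

```bash
python3 inch.py '[[0.06,0.056,-0.406,0,0],[0.06,0.056,-0.406,0,0],[0.06,0.056,-0.406,0,0],[0.06,0.056,-0.406,0,0],[0.06,0.056,-0.406,0,0],[0.06,0.056,-0.406,0,0],[0.06,0.056,-0.406,0,0],[0.06,0.056,-0.406,0,0],[0.06,0,0,0,0],[0.06,0,0,0.8,0],[0.06,0,0,0.8,0],[0.06,0,0,0.6,0],[0.06,0,0,0.6,0],[0.06,0,0,0.51,0],[0.06,0,0,0,0],[0.06,0,0,0,0]]' 10; python3 inch.py '[[0.01,0,0,0,0],[0.01,0,0,0,0],[0.01,0,0,0,0],[0.01,0,0,0,0],[0.01,0,0,0,0]]' 10
```

```text
t: 14.8
tool_pos: [0.4732, -0.0797, 0.0926]
orientation: [-3.139, -0.122, 0.003]
force: [-0.5, -0.2, 0.3]
opening: 0.0597
gripper_force: 0.0
t: 15.3
tool_pos: [0.4742, -0.0794, 0.0934]
orientation: [3.139, 0.122, 0.001]
force: [-0.2, -0.2, 0.7]
opening: 0.0246
gripper_force: 0.0
```

```bash
python3 inch.py '[[0.01,0,0,0,0],[0.01,0,0,0,0],[0.01,0,0,0,0],[0.01,0,0,0,0]]' 25; python3 -c "
from fit import *
q=[.5019,-.2364,.0779];z=robot.read_state();d=np.array(z['tool_pos'])[:2]-q[:2]
print('stand y',-d[0]*np.sin(q[2])+d[1]*np.cos(q[2]))"
```

```text
t: 15.7
tool_pos: [0.474, -0.0795, 0.0932]
orientation: [3.139, 0.122, 0.0]
force: [-0.4, -1.7, 2.5]
opening: 0.0162
gripper_force: 25.0
stand y 0.15859392625042784
```

Careful with the scale: shifts go in shares of 50 mm and turns go in units of 0.05 rad. That gives: 0.004 m is 0.08, 0.003 m is 0.06.

```bash
python3 inch.py '[[0.01,0,0.08,0,0],[0.01,0,0.08,0,0],[0.01,0,0.08,0,0],[0.01,0,0.08,0,0],[0.01,0,0.08,0,0],[0.01,0,0.08,0,0],[0.01,0,0.06,0,0],[0.01,0,0.06,0,0],[0.01,0,0,0,0],[0.01,0,0,0,0]]'; for i in 1; do python3 inch.py '[[0.01,0,0.04,0,0],[0.01,0,0.04,0,0],[0.01,0,0,0,0],[0.01,0,0,0,0]]'; done; python3 inch.py '[[0.01,0,0.04,0,0],[0.01,0,0,0,0],[0.01,0,0,0,0]]';python3 inch.py '[[0.01,0,0.04,0,0],[0.01,0,0,0,0],[0.01,0,0,0,0]]'
```

```text
t: 16.7
tool_pos: [0.477, -0.11, 0.0932]
orientation: [3.138, 0.122, 0.003]
force: [5.7, 0.7, -0.1]
opening: 0.0164
gripper_force: 25.0
t: 17.1
tool_pos: [0.4774, -0.1136, 0.0933]
orientation: [3.139, 0.122, 0.003]
force: [5.5, 2.1, 1.0]
opening: 0.016
gripper_force: 25.0
t: 17.4
tool_pos: [0.4776, -0.1155, 0.0932]
orientation: [3.139, 0.122, 0.003]
force: [6.3, 2.4, -0.2]
opening: 0.0158
gripper_force: 25.0
t: 17.7
tool_pos: [0.4777, -0.1169, 0.0933]
orientation: [-3.138, -0.122, -0.003]
force: [5.7, 5.9, 0.5]
opening: 0.0159
gripper_force: 25.0
```

```bash
python3 inch.py '[[0.01,0,0.02,0,0],[0.01,0,0,0,0],[0.01,0,0,0,0]]';python3 inch.py '[[0.01,0,0.02,0,0],[0.01,0,0,0,0],[0.01,0,0,0,0]]'
```

```text
t: 18.0
tool_pos: [0.4777, -0.117, 0.0932]
orientation: [-3.137, -0.123, -0.003]
force: [5.5, 10.8, 3.5]
opening: 0.0162
gripper_force: 25.0
t: 18.3
tool_pos: [0.4778, -0.117, 0.0932]
orientation: [-3.135, -0.123, -0.002]
force: [5.0, 16.5, 4.7]
opening: 0.0162
gripper_force: 25.0
```

It has stalled at about 16 N with the jaw near 44–45 mm of travel, so the board is held. I'll relax, release, rise and check.

```bash
python3 inch.py '[[0.01,0,-0.04,0,0],[0.01,0,0,0,0],[0.03,0,0,0,0],[0.045,0,0,0,0],[0.045,0,0,0,0],[0.045,0,0,-0.4,0],[0.045,0,0,-0.8,0],[0.045,0,0,-0.8,0],[0.045,0,-0.6,-0.8,0],[0.045,0,-0.8,-0.8,0],[0.045,0,-0.8,0,0],[0.045,0,-0.8,0,0],[0.045,0,0,0,0],[0.045,0,0,0,0],[0.045,0,0,0,0]]'; python3 - <<'E'
from h import *
a=snap('scene','s8')['image'];b=snap('side','d8')['image'];snap('wrist','w8')
c=np.hstack([cv2.resize(a[120:320,130:330],(400,400),interpolation=2),cv2.resize(a[170:290,140:260],(400,400),interpolation=2)])
cv2.imwrite('pics/i.png',c[:,:,::-1])
E
```

```text
t: 19.8
tool_pos: [0.4655, 0.0267, 0.268]
orientation: [3.139, 0.121, -0.001]
force: [-0.2, -0.4, -0.7]
opening: 0.0451
gripper_force: 0.0
```

View pics/i.png

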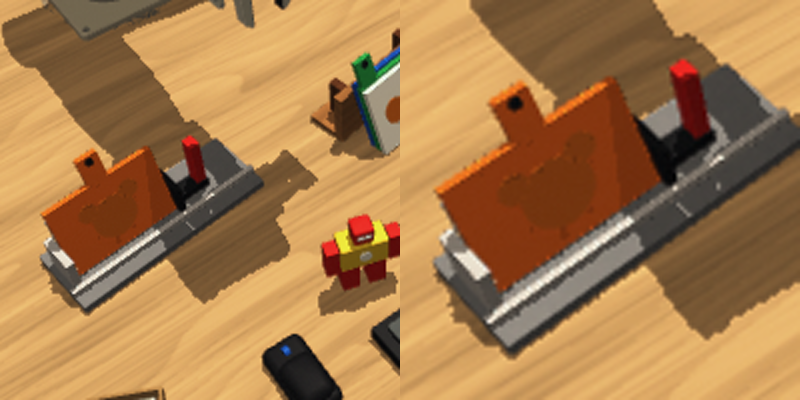

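The board is held between the stop (left edge about (497,285) in the enlarged crop) and the black jaw (660,160). Its tab is up and its pattern faces forward. The figure and the other boards are standing.

```bash
python3 -c "
from plant import robot
print(robot.close_job())"
```

```text
the job is handed in; nothing more can be done
None
```

The orange board is on the tracing stand, leaning back with its tab up and pattern forward, and held between the side stop and the jaw; the other boards still lean in the stack, the figure still stands, and the job was handed in at about 20 s, with no verdict printed.

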